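# Put the fallen area light back on its keyed charging dock

## Task

The black and yellow area light lies on its side: stand it upright on the table and let go of it, then take it again and put it on its charging dock, turned so that the notch in its skirt lines up with the dock's yellow key lug and it drops fully home, flush on the dock and upright. Let go and leave it there. Do not drop or throw it, and leave the other things on the table where they are.

Things in the scene. Friction and masses are not known exactly. Their poses are not given: they have to be found in the camera images.
- light_center (a point): area light, eight-sided lantern 158 mm long, 62 across, about 0.4 kg. Point on its axis, 64 mm above its foot, mid yellow barrel (z 44-84 mm), an octagon 48 mm over flats facing own +-x, +-y. Own z: foot to handle. At the start it lies on the table, own z level, roughly to -y, own x level, this point 31 mm up. White lamp z 84-112 (47 mm across), black cap to 123 (62 mm), handle above.
- light_base (a point): centre of the rim of the light's open foot; axes as light_center (z up when it stands). The black skirt (z 0 to 44 mm) is an octagonal cup, 62 mm over the flats outside, 48 mm inside, 7 mm wall, 42 mm deep, open below. It comes to rest where light_base meets dock_seat
- light_notch (a point): lower end of the key notch cut through the skirt wall on the light's own +x side, 27.5 mm from its axis, at the foot's rim: 12.5 mm wide, 26 mm high, open below. A white arrow on the barrel stands above it
- light_handle (a point): middle of the light's carrying handle, on its axis 151.5 mm above the foot: a fixed bar along own x, 60 mm long, 12 mm thick (own y), 13 mm high, on a post at each end (43 mm apart), 22 mm free below it. White band at the +x end, the notch side
- dock_seat (a point): charging dock, fixed: grey and black plate 126 x 108 x 18 mm with a grey round boss. Point: centre of the boss at the plate's upper face, own z up. Boss 45 mm diameter, 40 mm high above the plate, top 9 mm tapered to 32 mm. The skirt slips over it with 1.5 mm to spare all round
- dock_lug (a point): top of the dock's yellow key lug, on the dock's own +x side against the boss: 8.5 mm wide, reaching 31.7 mm from the boss axis, 24 mm up from the plate; a white arrow on the plate points to it. Unless the light's own +x and the dock's agree within about 4 degrees, the light rides on the lug 24 mm high and can be turned there until it drops
- radio: black hand-held radio with a long antenna, 247 x 60 x 37 mm; not part of the job, origin at its underside
- gas_meter: yellow gas meter, 112 x 62 x 32 mm; not part of the job, origin at its underside
- flashlight: black hand torch lying on its side, 29 x 114 x 29 mm; not part of the job, origin at its underside
- tape_roll: roll of yellow tape lying flat, 92 mm across, 30 mm high; not part of the job, origin at its underside
- sample_tin: round pale grey tin, 61 mm across, 36 mm high; not part of the job, origin at its underside
- mug: purple mug, 86 x 125 x 96 mm; not part of the job, origin at its underside

How it is judged:
By the outcome, as a careful person would: the job done as asked, in the order asked, and still so for the second after the job is handed in, with the robot touching nothing.
It also fails if it takes over 61 s, if anything falls off the work surface, if the arm or the gripper's body presses on something with over 40 N, if the wrist force passes 120 N, or if a joint passes its speed limit or range.

## Robot

A 6-joint arm with a two-finger parallel gripper is mounted at the origin on a cart in front of the work surface, level with it; the furniture and walls round the work are solid. World frame = base frame: x ahead of the robot, y to its left, z up, the work surface at z = 0. Lengths are in m, angles in rad, forces in N, time in s.
With the tool pointing down it reaches from about 0.375 to 0.9 m from the base axis. Payload 3.1 kg.
Tool frame: the origin (TCP) lies at the very end of the fingers, on their centre line; the grasp point (between the pads) lies 19 mm behind it; z points along the fingers, y is the direction in which the jaws open and shut (so a half turn about z gives the same grasp; the last joint's range is limited). The gripper opens to 85 mm and grips with 20 to 120 N. Pads are 22 mm wide; open, the fingers measure 114 mm over their backs; the gripper's body (76 mm by 85 mm) begins 54 mm behind the grasp point. The pads swing forward as they close: fully open they stand 13 mm farther back than shut.
Start: joints at [1.075, 0.527, 1.433, -0, 1.181, -0.178], TCP at [0.195, 0.594, 0.231] pointing down, gripper open.
Joint ranges: [-3.08, 3.08], [-0.75, 2.2], [0.22, 2.44], [-1.43, 4.57], [0, 2.65], [-2.85, 2.85]. Speed limits (rad/s): [2.79, 2.79, 3.14, 3.14, 3.14, 3.14].

## Interface

Orientations are given as a unit quaternion [x, y, z, w].
In Python, from station import manip gives the robot as it stands. The module is installed in compiled form; this text tells all that it offers.
- The arm moves only by the tool send_rows, never from a script. Its argument "commands" is a list of rows, each an object with "delta_pos": the shift along the world's x, y, z in cm, a list of three; "yaw": the turn about the world's z in rad. A call has 1 to 10 rows; each row shifts and turns the pose as measured when the row begins; what a row does not reach is not made up. A row lasts 1/8 s, in which the tool goes at most 62.5 mm and 10.7 degrees, less where a joint would pass 70% of its speed; a pose out of reach is approached as far as the arm can. A call is refused whole if a number of a shift passes 6.25 or a number of a turn 0.188, either way. A call with a gripper value outside its range is refused whole. "grip" is the closure, from -1 (fully open) to 1 (shut), set as the call begins (left out, the last holds). The fingers move at their own pace and stop on an object; "force" is the grip in N (left out, the last holds). Time passes only in rows, so rows that do not move let the fingers close. It gives the time, the measured TCP pose, the force and the opening at its end, in the units of the state.
- manip.sense(): the state, without advancing time (a new reading comes with each control period).
- manip.snapshot(name): name is "side" or "top" or "wrist"; returns the picture (480x640x3 uint8, blue, green, red); there is no depth.
- manip.get_calibration(name): a dict with "fx", "fy", "cx", "cy" (pixels), "world_to_cam" (4x4, takes a point from world to camera coordinates); the wrist camera has in their place "mount" (4x4, takes a point from camera to tool coordinates, whose origin is the TCP and whose axes are the flange's). Camera axes: x right, y down, z forward; pixel columns grow to the right and rows downward; lengths in m; the calibration is good to about 2 mm. The wrist camera is an equidistant fisheye: a pixel r from the principal point sees the ray r / f radians off the axis. A picture is of the moment at which its call begins: read the wrist's pose just before it. get_calibration takes no time and is no camera call.
- manip.sign_off(): hands the job in, once; it reports no verdict.
The state is a dict: "t": time; "q": joint angles; "qd": joint speeds; "tau": joint torques, N m; "tcp_pos": TCP position; "tool_rot": TCP orientation; "force": force on the tool from outside, world axes, zero at the start; "ft_torque": the same for the moment, N m; "finger_gap": opening from 0.0 (shut) to 1.0 (fully open).
Only numpy, scipy, OpenCV 4.12 (cv2) and the standard library are available. Lean on these libraries where they do the work, as an engineer would, in place of code of your own. Each camera call takes 0.05 s, during which the arm holds its last target. There are 200 camera calls.

## Working session

There is one attempt and no reset: what is moved stays moved. The work goes in short steps, Python scripts to look and compute and a tool call to move; the robot and the scene stay as the last step left them, time stands still between calls to the robot, and variables do not carry over. Pictures are saved under pics/ and viewed, about 8 in all and at most 12, crops included, and the job is handed in when it is done.

Besides the shell and the picture viewer there is one more tool, called after "Call:" as name([rows], argument=value, ...), one row to a line, values as JSON. send_rows: Moves the arm, as the interface text tells. Its arguments: {"type":"object","properties":{"commands":{"type":"array","items":{"type":"object","properties":{"delta_pos":{"type":"array","items":{"type":"number"}},"yaw":{"type":"number"}}}},"grip":{"type":"number"},"force":{"type":"number"}},"required":["commands"]}

```bash
mkdir -p pics; python3 - <<'E'
from station import manip
import cv2,numpy as np
np.set_printoptions(precision=4,suppress=True)
s=manip.sense(); print(s['t'],s['tcp_pos'],s['tool_rot'],s['finger_gap'],s['force'])
a=manip.snapshot('top');b=manip.snapshot('side')
cv2.imwrite('pics/top.png',a);cv2.imwrite('pics/side.png',b)
for n in('top','side','wrist'):print(n,manip.get_calibration(n))
E
```

```text
0.0 [0.1943 0.5933 0.2303] [ 0.1577  0.9875 -0.001  -0.0004] 1.0000541868883652 [-0.7764  0.4243  0.4304]
top {'fx': 603.9838607242177, 'fy': 603.9838607242177, 'cx': 322.6200237887585, 'cy': 238.70354032450646, 'world_to_cam': array([[-0.0006, -1.    , -0.0092,  0.0142],
       [-0.9817,  0.0023, -0.1904,  0.5389],
       [ 0.1904,  0.0089, -0.9817,  1.6184],
       [ 0.    ,  0.    ,  0.    ,  1.    ]])}
side {'fx': 440.47007713471845, 'fy': 440.47007713471845, 'cx': 316.3508321039008, 'cy': 243.0914268177676, 'world_to_cam': array([[-0.9998,  0.0119, -0.0188,  0.5339],
       [ 0.0222,  0.4687, -0.8831,  0.0592],
       [-0.0017, -0.8833, -0.4688,  1.1112],
       [ 0.    ,  0.    ,  0.    ,  1.    ]])}
wrist {'fx': 371.64829954431775, 'fy': 371.64829954431775, 'cx': 319.43031483934027, 'cy': 242.42242249629925, 'mount': array([[ 0.0008, -0.9605, -0.2782,  0.0692],
       [ 1.    ,  0.0007,  0.0004,  0.0002],
       [-0.0002, -0.2782,  0.9605, -0.1425],
       [ 0.    ,  0.    ,  0.    ,  1.    ]])}
```

View pics/top.png

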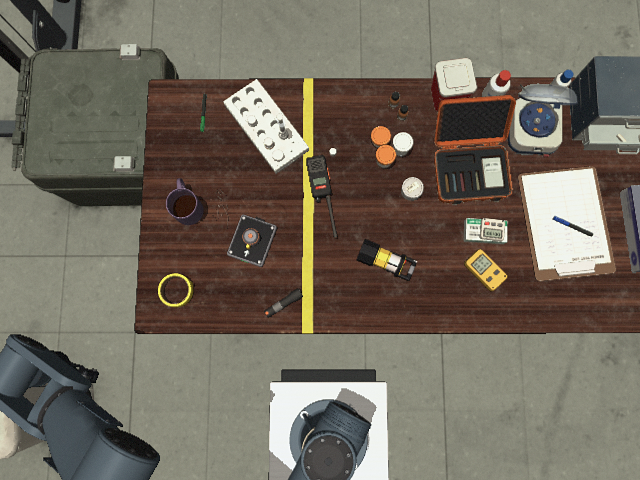

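View pics/side.png

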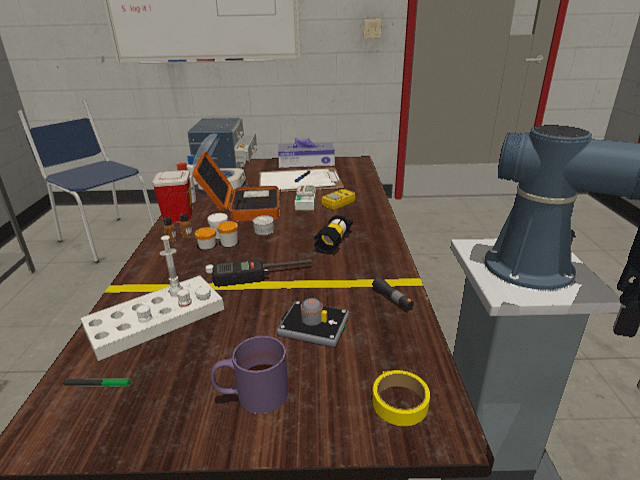

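Top view: the light is at about (388,260) with its foot to the left, the dock is at (250,240), and its lug and arrow point down toward (246,253). Next I'll zoom in on both and compute rough positions.

```bash
cat > h.py <<'E'
from station import manip
import cv2,numpy as np
from scipy.spatial.transform import Rotation as R
np.set_printoptions(precision=4,suppress=True)
def ray(cam,px,s=None):
    c=manip.get_calibration(cam); px=np.atleast_2d(np.array(px,float))
    u=(px-[c['cx'],c['cy']])/[c['fx'],c['fy']]
    if cam=='wrist':
        th=np.linalg.norm(u,axis=1,keepdims=True)
        d=np.hstack([u/np.maximum(th,1e-9)*np.sin(th),np.cos(th)])
        T=np.eye(4);T[:3,:3]=R.from_quat(s['tool_rot']).as_matrix();T[:3,3]=s['tcp_pos'];T=T@c['mount']
    else:
        d=np.hstack([u,np.ones((len(u),1))]);T=np.linalg.inv(c['world_to_cam'])
    return T[:3,3],d@T[:3,:3].T
def onplane(cam,px,z,s=None):
    o,d=ray(cam,px,s); return o+d*((z-o[2])/d[:,2])[:,None]
def proj(cam,P,s=None):
    c=manip.get_calibration(cam);P=np.atleast_2d(P)
    if cam=='wrist':
        T=np.eye(4);T[:3,:3]=R.from_quat(s['tool_rot']).as_matrix();T[:3,3]=s['tcp_pos'];W=np.linalg.inv(T@c['mount'])
        p=P@W[:3,:3].T+W[:3,3];r=np.linalg.norm(p[:,:2],axis=1);th=np.arctan2(r,p[:,2])
        return p[:,:2]/r[:,None]*th[:,None]*c['fx']+[c['cx'],c['cy']]
    W=c['world_to_cam'];p=P@W[:3,:3].T+W[:3,3]
    return p[:,:2]/p[:,2:]*c['fx']+[c['cx'],c['cy']]
E
python3 - <<'E'
from h import *
a=cv2.imread('pics/top.png')
A=cv2.resize(a[230:290,345:425],None,fx=5,fy=5,interpolation=cv2.INTER_CUBIC)
B=cv2.resize(a[205:275,215:285],None,fx=5,fy=5,interpolation=cv2.INTER_CUBIC)
o=np.zeros((350,760,3),np.uint8);o[:300,:400]=A;o[:350,405:755]=B;cv2.imwrite('pics/c1.png',o)
print(onplane('top',[[363,250],[388,260],[413,270]],.031));print(onplane('top',[[250,236],[246,253]],.03))
E
```

```text
[[ 0.5106 -0.099   0.031 ]
 [ 0.4823 -0.168   0.031 ]
 [ 0.4541 -0.2366  0.031 ]]
[[0.5514 0.2175 0.03  ]
 [0.503  0.2276 0.03  ]]
```

View pics/c1.png

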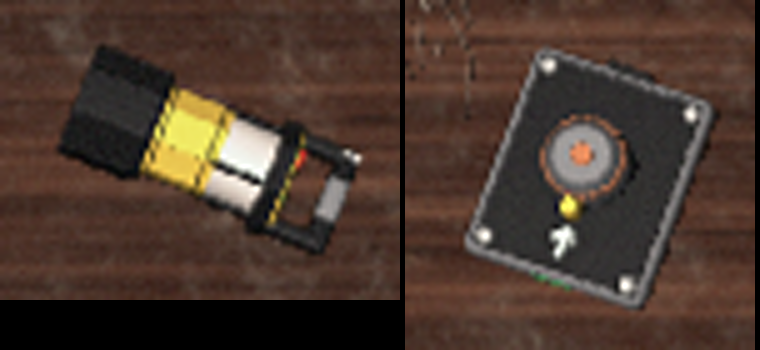

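The white band is on the +x side, so standing keeps the light's own x at roughly −22° yaw. The dock's own x is roughly 159°. I'll move over the dock and take a wrist picture.

Call:
send_rows([
  {"delta_pos": [4.2,-4.5,0]},
  {"delta_pos": [4.2,-4.5,0]},
  {"delta_pos": [4.2,-4.5,0]},
  {"delta_pos": [4.2,-4.5,0]},
  {"delta_pos": [4.2,-4.5,0]},
  {"delta_pos": [4.2,-4.5,0]},
  {"delta_pos": [4.2,-4.5,0]},
  {"delta_pos": [4,-4.5,0]},
  {"delta_pos": [0,-1.5,0]},
  {"delta_pos": [0,0,0]},
], grip=-1, force=20)

```text
validation failed for argument at $.co...
```

```bash
python3 - <<'E'
from h import *
import json
s=manip.sense();im=manip.snapshot('wrist');cv2.imwrite('pics/w1.png',im)
json.dump({k:np.array(v).tolist() for k,v in s.items()},open('w1.json','w'))
print(s['t'],s['tcp_pos'],s['q'],s['qd'])
E
```

```text
0.1 [0.1944 0.5933 0.2304] [ 1.0755  0.5284  1.4338 -0.      1.1814 -0.1785] [ 0.001  -0.0028 -0.0015  0.0001 -0.0012 -0.0003]
```

View pics/w1.png

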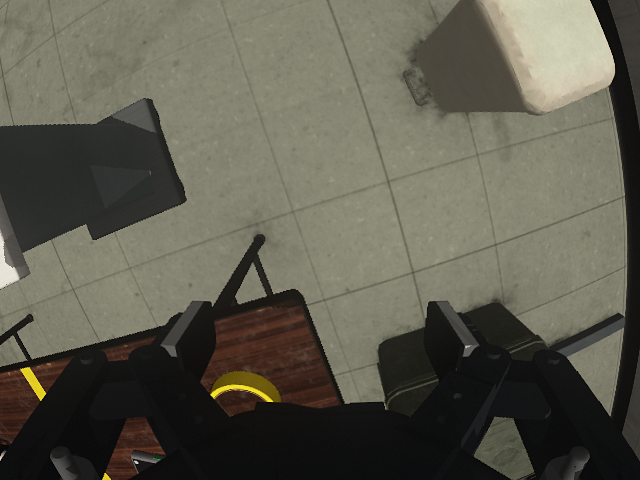

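The arm hasn't moved because the call was refused; I left out the yaw values. The picture only shows that the camera looks to the tool's +x side. I'll resend with yaw, stopping short beyond the dock.

Call:
send_rows([
  {"delta_pos": [4.5,-4.3,0.5],"yaw": 0},
  {"delta_pos": [4.5,-4.3,0.5],"yaw": 0},
  {"delta_pos": [4.5,-4.3,0.5],"yaw": 0},
  {"delta_pos": [4.5,-4.3,0.5],"yaw": 0},
  {"delta_pos": [4.5,-4.3,0.5],"yaw": 0},
  {"delta_pos": [4.5,-4.3,0.5],"yaw": 0},
  {"delta_pos": [4.5,-4.3,0.5],"yaw": 0},
  {"delta_pos": [4.5,-4.3,0.5],"yaw": 0},
  {"delta_pos": [4.5,-4.3,0.5],"yaw": 0},
  {"delta_pos": [0,0,0],"yaw": 0},
], grip=-1, force=20)

```text
t: 1.4
tcp_pos: [0.6007, 0.2003, 0.2729]
tool_rot: [0.156, 0.988, -0.001, -0.001]
force: [-0.0, 0.7, -0.2]
finger_gap: 0.999
```

```bash
cat > snap.py <<'E'
from h import *
import json,sys
n=sys.argv[1]
s=manip.sense();im=manip.snapshot('wrist');cv2.imwrite(f'pics/{n}.png',im)
json.dump({k:np.array(v).tolist() for k,v in s.items()},open(f'{n}.json','w'))
print(s['t'],s['tcp_pos'],s['q'],'qd',s['qd'],'F',s['force'],s['finger_gap'])
E
python3 snap.py w2
```

```text
1.4 [0.6007 0.2003 0.2729] [ 0.1465  0.4985  1.3614 -0.0018  1.2834 -1.111 ] qd [ 0.0409 -0.0133  0.0594  0.0466  0.0341 -0.0044] F [-0.043   0.6549 -0.2134] 0.9991279451574699
```

View pics/w2.png

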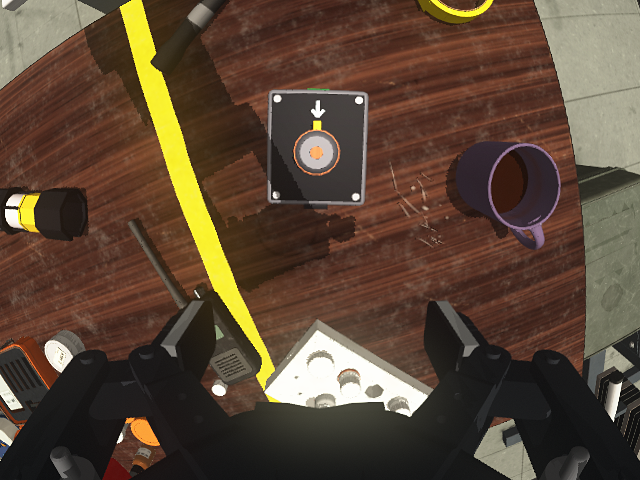

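The dock is clear: boss dot at (317,152), lug at (317,126), and screws at (277,100), (360,100), (356,197) and (276,195).

```bash
python3 - <<'E'
from h import *
import json
s=json.load(open('w2.json'));im=cv2.imread('pics/w2.png');hsv=cv2.cvtColor(im,cv2.COLOR_BGR2HSV)
def cents(mask,x0,x1,y0,y1,amin=3):
    m=np.zeros(mask.shape,np.uint8);m[y0:y1,x0:x1]=mask[y0:y1,x0:x1]
    n,l,st,c=cv2.connectedComponentsWithStats(m);return [(c[i].round(2),st[i,4]) for i in range(1,n) if st[i,4]>=amin]
W=cv2.inRange(hsv,(0,0,170),(180,60,255));O=cv2.inRange(hsv,(3,110,120),(16,255,255));Y=cv2.inRange(hsv,(22,150,120),(35,255,255))
w=cents(W,268,366,90,206);print('white',w)
o=cents(O,308,327,142,162);print('dot',o)
ring=cents(O,285,350,120,185,20);print('ring',ring)
y=cents(Y,300,335,110,140);print('lug',y)
sc=[c for c,a in w if a<60 and not 300<c[0]<335]
P=onplane('wrist',sc,.018,s);print('screws',P,'mean',P.mean(0))
print('dot',onplane('wrist',[c for c,a in o],.058,s));print('lug',onplane('wrist',[c for c,a in y],.042,s))
for i in range(len(P)):
  for j in range(i): d=P[i]-P[j];print(i,j,np.linalg.norm(d),np.degrees(np.arctan2(d[1],d[0])))
E
```

```text
white [(array([327.34,  96.53]), np.int32(192)), (array([276.93,  98.07]), np.int32(46)), (array([358.65,  99.88]), np.int32(48)), (array([317.4 , 109.85]), np.int32(117)), (array([270. , 125.5]), np.int32(26)), (array([363.39, 155.9 ]), np.int32(61)), (array([316.26, 151.92]), np.int32(710)), (array([270. , 189.5]), np.int32(10)), (array([362. , 193.5]), np.int32(8)), (array([274.56, 195.04]), np.int32(25)), (array([355.32, 196.57]), np.int32(44))]
dot [(array([315.93, 152.22]), np.int32(122))]
ring [(array([316.54, 153.28]), np.int32(287)), (array([315.93, 152.22]), np.int32(122))]
lug [(array([316.66, 124.46]), np.int32(80))]
screws [[0.4799 0.1921 0.018 ]
 [0.5082 0.2733 0.018 ]
 [0.5055 0.1758 0.018 ]
 [0.5711 0.1534 0.018 ]
 [0.6059 0.2469 0.018 ]
 [0.5784 0.1562 0.018 ]
 [0.6069 0.239  0.018 ]] mean [0.5508 0.2052 0.018 ]
dot [[0.5471 0.214  0.058 ]]
lug [[0.5212 0.2229 0.042 ]]
1 0 0.08608079932826335 70.73797324392127
2 0 0.030394205499304366 -32.28518307015904
2 1 0.09753397881023838 -91.58737843022213
3 0 0.09904443353423276 -22.942042774688165
3 1 0.13532978601215226 -62.34498057407634
3 2 0.06922952102422662 -18.854763696490156
4 0 0.13743317562976579 23.516340835328023
4 1 0.10113491143982949 -15.14611740747166
4 2 0.12294726988315068 35.314760274641756
4 3 0.09971753300110191 69.5692734950629
5 0 0.10487257733619455 -20.006086459268058
5 1 0.136537990290936 -59.08572203621593
5 2 0.07545109763830422 -15.091411612093639
5 3 0.007825286587967476 20.40641817172207
5 4 0.09478556716574647 -106.84965230042918
6 0 0.13546223960227458 20.262198931290627
6 1 0.10448963128127167 -19.191856448947398
6 2 0.11944188317098313 31.91681144713524
6 3 0.09273809116908678 67.24551392104678
6 4 0.007995113484995616 -82.37638977050298
6 5 0.08757143506514252 70.98279149124495
```

Dock: boss centre ≈ (0.547, 0.214), own x yaw ≈ 160.6°. Screws, lug and edges agree to about 1°. Now over to the light's handle.

Call:
send_rows([
  {"delta_pos": [-1.5,-4.4,0],"yaw": -0.165},
  {"delta_pos": [-1.5,-4.4,0],"yaw": -0.165},
  {"delta_pos": [-1.5,-4.4,0],"yaw": -0.165},
  {"delta_pos": [-1.5,-4.4,0],"yaw": -0.165},
  {"delta_pos": [-1.5,-4.4,0],"yaw": -0.165},
  {"delta_pos": [-1.5,-4.4,0],"yaw": -0.165},
  {"delta_pos": [-1.5,-4.4,0],"yaw": -0.165},
  {"delta_pos": [-1.5,-4.4,0],"yaw": -0.165},
  {"delta_pos": [-1.5,-4.4,0],"yaw": -0.165},
  {"delta_pos": [-1.5,-4.4,0],"yaw": -0.165},
])

```text
t: 2.7
tcp_pos: [0.4347, -0.2302, 0.2694]
tool_rot: [0.839, 0.544, 0.004, -0.008]
force: [0.3, -0.1, -0.4]
finger_gap: 0.996
```

Call:
send_rows([
  {"delta_pos": [0,0,0],"yaw": 0},
])

```text
t: 2.82
tcp_pos: [0.4339, -0.2312, 0.2693]
tool_rot: [0.84, 0.543, 0.004, -0.008]
force: [-0.0, 0.6, -0.2]
finger_gap: 0.999
```

```bash
python3 snap.py w3
```

```text
2.825 [ 0.4339 -0.2312  0.2693] [-0.7243  0.3034  1.7052  0.0124  1.1459 -0.3065] qd [ 0.0513 -0.0161  0.038   0.0363  0.0186  0.0041] F [-0.0037  0.6031 -0.2372] 0.9994134404531119
```

View pics/w3.png

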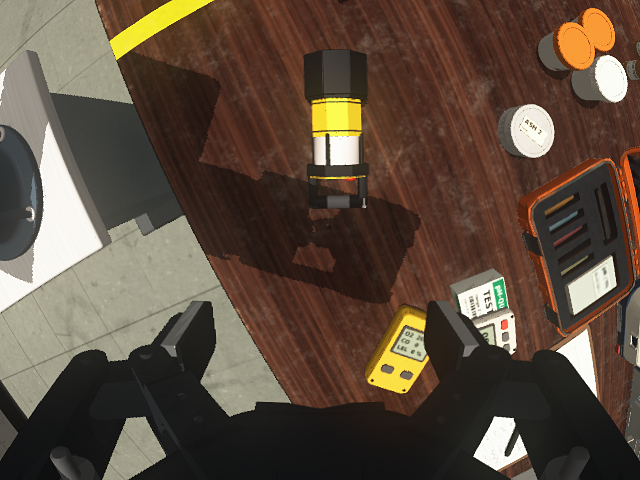

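The light is seen from above its handle end: bar centre ≈ (338,202), barrel ≈ (337,117), foot rim ≈ (335,50), with the white band at the right end.

```bash
python3 - <<'E'
from h import *
import json
s=json.load(open('w3.json'));im=cv2.imread('pics/w3.png');hsv=cv2.cvtColor(im,cv2.COLOR_BGR2HSV)
Y=cv2.inRange(hsv,(20,120,60),(35,255,255));W=cv2.inRange(hsv,(0,0,120),(180,70,255))
mid=[]
for m,r in((Y,range(100,136,3)),(W,range(140,164,3))):
    for y in r:
        x=np.where(m[y,300:375])[0]+300
        if len(x)>20: mid.append((x.min(),x.max()+1,y+.5))
mid=np.array(mid);print(mid.T)
L=onplane('wrist',mid[:,[0,2]],.031,s);Rr=onplane('wrist',mid[:,[1,2]],.031,s)
print('width',np.linalg.norm(L-Rr,axis=1))
C=(L+Rr)/2;c=C.mean(0);u,_,v=np.linalg.svd(C-c);d=v[0];d*=-np.sign(d[1]);print('axis',c,d,'zyaw',np.degrees(np.arctan2(d[1],d[0])))
gray=cv2.cvtColor(im,cv2.COLOR_BGR2GRAY)
print(gray[196:214,338],gray[44:56,335]); print(gray[202,300:376])
print('bar far/near ends',onplane('wrist',[[338,194],[338,208.5],[309,202],[368,202]],.034,s))
print('foot rim',onplane('wrist',[[335,50]],.056,s))
t=s['tool_rot'];print('psi',np.degrees(np.arctan2(*R.from_quat(t).as_matrix()[[1,0],1])), R.from_quat(t).as_matrix()[:,2])
E
```

```text
[[311.  312.  312.  312.  312.  312.  312.  312.  312.  312.  312.  313.
  314.  314.  314.  314.  314.  314.  314.  315. ]
 [361.  360.  361.  361.  361.  361.  361.  361.  362.  362.  361.  362.
  359.  359.  359.  359.  359.  359.  359.  359. ]
 [100.5 103.5 106.5 109.5 112.5 115.5 118.5 121.5 124.5 127.5 130.5 133.5
  140.5 143.5 146.5 149.5 152.5 155.5 158.5 161.5]]
width [0.0506 0.0486 0.0496 0.0496 0.0496 0.0496 0.0497 0.0497 0.0507 0.0508
 0.0498 0.0498 0.0458 0.0458 0.0458 0.0459 0.0459 0.046  0.046  0.045 ]
axis [ 0.4831 -0.1631  0.031 ] [-0.4018 -0.9157 -0.    ] zyaw -113.6936283033722
[73 82 85 90 91 90 87 85 82 80 74 64 41 56 63 55 38 46] [59 62 64 69 71 45 59 59 59 59 58 59]
[ 38  41  42  42  41  39  35  33  31  24  26  26  28  30  29  30  29  29
  31  31  29  31  30  30  29  30  34  64  91  88  87  88  88  87  88  87
  88  88  87  88  88  88  89  87  87  88  88  87  79  52  28  31  31  31
  31  31  31  31  30  31  30  29  36 114 143  40  24  33  45  41  37  32
  32  33  35  36]
bar far/near ends [[ 0.4578 -0.2233  0.034 ]
 [ 0.4518 -0.2372  0.034 ]
 [ 0.4272 -0.2188  0.034 ]
 [ 0.483  -0.2435  0.034 ]]
foot rim [[ 0.5129 -0.0907  0.056 ]]
psi -24.232182701606742 [-0.0022  0.017  -0.9999]
```

Light: own x yaw ≈ −23.7°, handle centre ≈ (0.455, −0.2305), barrel width 49.7 mm against 48 given. I'll go down to straddle the bar ends.

Call:
send_rows([
  {"delta_pos": [1.0,0,-4],"yaw": 0},
  {"delta_pos": [1.0,0,-5],"yaw": 0},
  {"delta_pos": [0,0,-5],"yaw": 0},
  {"delta_pos": [0,0,-4],"yaw": 0},
  {"delta_pos": [0,0,-2],"yaw": 0},
  {"delta_pos": [0,0,0],"yaw": 0},
])

```text
t: 3.62
tcp_pos: [0.4569, -0.2153, 0.0654]
tool_rot: [0.833, 0.553, 0.005, -0.009]
force: [-0.4, -0.0, 0.7]
finger_gap: 1.0
```

```bash
python3 snap.py w4
```

```text
3.625 [ 0.4569 -0.2153  0.0654] [-0.6716  0.6444  1.8565  0.0263  0.655  -0.2929] qd [ 0.0259 -0.0166  0.0003  0.0043 -0.0001 -0.0011] F [-0.4376 -0.0047  0.6766] 0.9998540227217764
```

Call:
send_rows([
  {"delta_pos": [-0.1,-1.5,0],"yaw": -0.02},
  {"delta_pos": [0,-0.3,-2],"yaw": 0},
  {"delta_pos": [0,-0.2,-2],"yaw": 0},
  {"delta_pos": [0,0,-1],"yaw": 0},
  {"delta_pos": [0,0,0],"yaw": 0},
])

```text
t: 4.3
tcp_pos: [0.4615, -0.2412, 0.0215]
tool_rot: [0.839, 0.544, 0.008, -0.001]
force: [-0.0, 0.5, -0.3]
finger_gap: 1.003
```

```bash
python3 snap.py w4
```

```text
4.3 [ 0.4615 -0.2412  0.0215] [-0.7057  0.7351  1.8441  0.03    0.5592 -0.311 ] qd [-0.004  -0.0198 -0.0125  0.0007  0.0035 -0.0016] F [-0.0076  0.5302 -0.3132] 1.0033189569937502
```

Call:
send_rows([
  {"delta_pos": [-0.6,0.9,-0.9],"yaw": 0},
  {"delta_pos": [0,0,0],"yaw": 0},
  {"delta_pos": [0,0,0],"yaw": 0},
])

```text
t: 4.72
tcp_pos: [0.4576, -0.234, 0.0153]
tool_rot: [0.839, 0.544, 0.009, 0.003]
force: [-0.0, 0.1, 0.6]
finger_gap: 0.999
```

```bash
python3 snap.py w4
```

```text
4.725 [ 0.4576 -0.234   0.0153] [-0.6998  0.7425  1.8677  0.0318  0.5213 -0.3073] qd [ 0.0021 -0.003   0.0082  0.0007  0.0111 -0.0027] F [-0.0054  0.0635  0.567 ] 0.9988210012537994
```

View pics/w4.png

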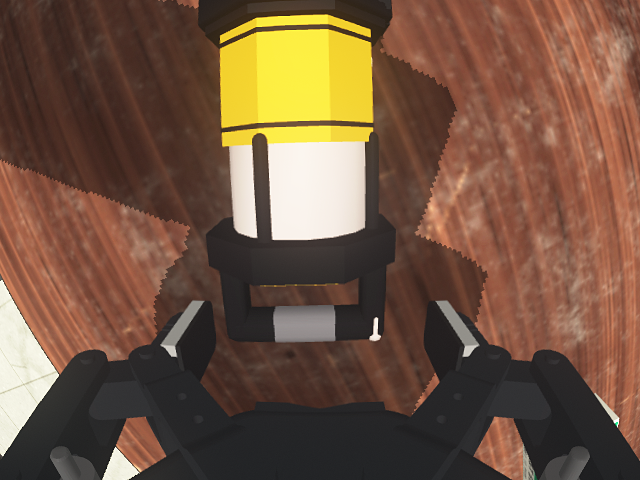

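Wrist view: the bar spans x 228–383 at row 323 and the fingers' mid is ~320, so the TCP needs about −4 mm along the light's own x. I'll correct that, go down 4 mm and close gently.

Call:
send_rows([
  {"delta_pos": [-0.4,0.5,-0.5],"yaw": 0},
  {"delta_pos": [0,0,0],"yaw": 0},
  {"delta_pos": [0,0,0],"yaw": 0},
])

```text
t: 5.15
tcp_pos: [0.4538, -0.2291, 0.0105]
tool_rot: [0.839, 0.544, 0.009, 0.003]
force: [-0.5, -0.3, -0.6]
finger_gap: 1.001
```

Call:
send_rows([
  {"delta_pos": [0,0,0],"yaw": 0},
  {"delta_pos": [0,0,0],"yaw": 0},
  {"delta_pos": [0,0,0],"yaw": 0},
  {"delta_pos": [0,0,0],"yaw": 0},
  {"delta_pos": [0,0,0],"yaw": 0},
  {"delta_pos": [0,0,0],"yaw": 0},
], grip=1, force=20)

```text
t: 5.9
tcp_pos: [0.4537, -0.2291, 0.0107]
tool_rot: [0.839, 0.544, 0.009, 0.003]
force: [-0.6, 0.0, 0.5]
finger_gap: 0.702
```

Gripped at gap 0.702 (59.7 mm), which matches the 60 mm bar. I'll raise the handle end along an arc over the foot edge.

Call:
send_rows([
  {"delta_pos": [0,0.1,1],"yaw": 0},
  {"delta_pos": [0.1,0.2,1],"yaw": 0},
  {"delta_pos": [0.1,0.3,1],"yaw": 0},
  {"delta_pos": [0.2,0.3,1],"yaw": 0},
  {"delta_pos": [0.2,0.4,1],"yaw": 0},
  {"delta_pos": [0.2,0.5,1],"yaw": 0},
  {"delta_pos": [0,0,0],"yaw": 0},
])

```text
t: 6.78
tcp_pos: [0.4613, -0.2084, 0.0745]
tool_rot: [0.839, 0.545, 0.009, 0.002]
force: [-0.1, -0.9, -4.4]
finger_gap: 0.696
```

```bash
python3 snap.py w5; python3 - <<'E'
from h import *
s=manip.sense()
im=manip.snapshot('side');cv2.imwrite('pics/s5.png',im)
w=cv2.imread('pics/w5.png')
p=proj('side',[s['tcp_pos']])[0].astype(int);print(p)
c=im[max(0,p[1]-70):p[1]+90,max(0,p[0]-100):p[0]+100]
o=np.zeros((480,800,3),np.uint8);o[:300,:400]=cv2.resize(w,(400,300));c=cv2.resize(c,None,fx=2,fy=2)[:480,:400];o[:c.shape[0],400:400+c.shape[1]]=c
cv2.imwrite('pics/c5.png',o)
E
```

```text
6.775 [ 0.4613 -0.2084  0.0745] [-0.6547  0.623   1.8668  0.0254  0.6424 -0.2565] qd [-0.005   0.0057  0.0001 -0.002  -0.0031  0.0037] F [-0.1462 -0.8608 -4.417 ] 0.6962407076508141
[340 210]
```

View pics/c5.png

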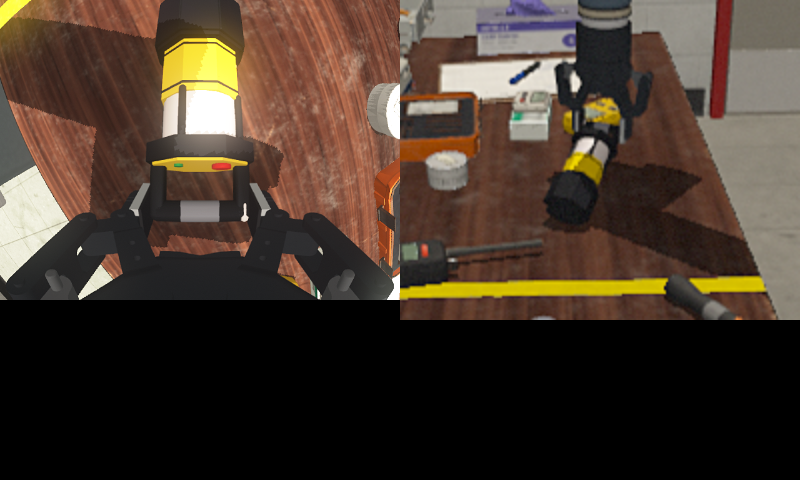

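It has tilted about 25–30° so far and isn't slipping. Continuing up.

Call:
send_rows([
  {"delta_pos": [0.3,0.6,1],"yaw": 0},
  {"delta_pos": [0.3,0.6,1],"yaw": 0},
  {"delta_pos": [0.3,0.6,0.9],"yaw": 0},
  {"delta_pos": [0.3,0.6,0.8],"yaw": 0},
  {"delta_pos": [0.3,0.6,0.8],"yaw": 0},
  {"delta_pos": [0.3,0.6,0.7],"yaw": 0},
  {"delta_pos": [0,0,0],"yaw": 0},
])

```text
t: 7.75
tcp_pos: [0.4794, -0.1696, 0.1287]
tool_rot: [0.839, 0.545, 0.008, 0.001]
force: [-0.3, 0.0, -5.9]
finger_gap: 0.698
```

```bash
cat > tilt.py <<'E'
from h import *
import sys,subprocess
n=sys.argv[1];s=manip.sense();print(s['t'],s['tcp_pos'],'F',s['force'],'M',s['ft_torque'],s['finger_gap'])
for cam in('side','top'):
    im=manip.snapshot(cam);cv2.imwrite(f'pics/{n}_{cam}.png',im);hsv=cv2.cvtColor(im,cv2.COLOR_BGR2HSV)
    Y=cv2.inRange(hsv,(22,140,70),(34,255,255));p=proj(cam,[s['tcp_pos']])[0]
    k,l,st,c=cv2.connectedComponentsWithStats(Y)
    for i in range(1,k):
        if st[i,4]>40 and np.linalg.norm(c[i]-p)<110: print(cam,p.round(0),c[i].round(1),st[i])
E
python3 tilt.py t6; python3 snap.py w6
```

```text
7.75 [ 0.4794 -0.1696  0.1287] F [-0.338   0.028  -5.8804] M [-0.1808  0.0861 -0.0117] 0.6982979731706311
side [335. 198.] [350.  198.4] [344 192  11  13  78]
side [335. 198.] [328.8 221. ] [319 213  21  17 268]
side [335. 198.] [297.5 284.2] [ 208  279  166   11 1145]
side [335. 198.] [404.3 281.7] [385 278  38   9 270]
top [392. 255.] [488.8 271.4] [467 250  39  39 391]
7.85 [ 0.4789 -0.1699  0.1281] [-0.5695  0.5277  1.8272  0.0201  0.7798 -0.1644] qd [-0.0071  0.01    0.0042  0.0015 -0.0023 -0.0004] F [-0.3601 -0.3127 -4.9203] 0.6975247409721839
```

```bash
python3 - <<'E'
from h import *
H=np.array([.479,-.17,.150]);n=np.array([np.cos(np.radians(-23.7)),np.sin(np.radians(-23.7)),0])
o,d=ray('side',[[328.8,221]]);d=d[0];P=o+d*((H-o)@n/(d@n));v=P-H
# side cam ray nearly? report
print(P,v,np.linalg.norm(v),'from vertical',np.degrees(np.arctan2(np.linalg.norm(v[:2]),-v[2])))
# alternative: sphere r=.0875
b=d@(o-H);c=(o-H)@(o-H)-.0875**2
if b*b-c*(d@d)>0:
  for sg in(-1,1):
    t=(-b+sg*np.sqrt(b*b-c*(d@d)))/(d@d);print(o+t*d-H)
w=cv2.imread('pics/w6.png');im=cv2.imread('pics/t6_side.png')[140:300,240:440]
o=np.zeros((400,800,3),np.uint8);o[:300,:400]=cv2.resize(w,(400,300));o[:320,400:]=cv2.resize(im,None,fx=2,fy=2);cv2.imwrite('pics/c6.png',o)
E
```

```text
[ 0.4974 -0.128   0.0789] [ 0.0184  0.042  -0.0711] 0.08459784282031625 from vertical 32.8349849773025
[ 0.0189  0.056  -0.0645]
[ 0.0174  0.0128 -0.0848]
```

View pics/c6.png

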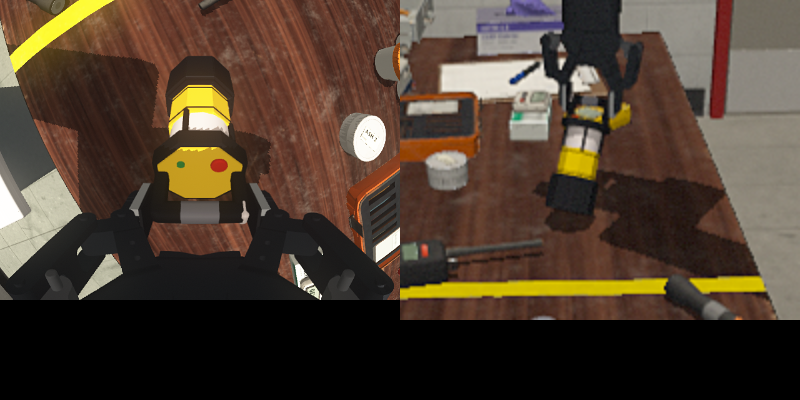

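The light hangs about 33° off vertical with its foot edge just above the table. I'll lower it to touch, then roll it upright by moving toward the foot.

Call:
send_rows([
  {"delta_pos": [0,0,-0.6],"yaw": 0},
  {"delta_pos": [0.1,0.2,-0.2],"yaw": 0},
  {"delta_pos": [0.3,0.7,0.1],"yaw": 0},
  {"delta_pos": [0.3,0.7,0.1],"yaw": 0},
  {"delta_pos": [0.3,0.7,0.1],"yaw": 0},
  {"delta_pos": [0.3,0.7,0.1],"yaw": 0},
  {"delta_pos": [0,0,0],"yaw": 0},
])

```text
t: 8.78
tcp_pos: [0.4913, -0.1469, 0.1301]
tool_rot: [0.838, 0.546, 0.004, 0.005]
force: [-1.2, -1.3, 3.0]
finger_gap: 0.699
```

```bash
cat >> tilt.py <<'E'
    if cam=='side':
        q=[c[i] for i in range(1,k) if st[i,4]>120 and abs(c[i][0]-p[0])<40 and 5<c[i][1]-p[1]<70 and st[i,2]<60]
        H=s['tcp_pos']+np.array([0,0,.022]);n=np.array([np.cos(np.radians(-23.7)),np.sin(np.radians(-23.7)),0])
        for x in q:
            o,d=ray('side',[x]);d=d[0];v=o+d*((H-o)@n/(d@n))-H;print('r',np.linalg.norm(v),'tilt',np.degrees(np.arctan2(v[1]/.914,-v[2])))
E
python3 tilt.py t7
```

```text
8.775 [ 0.4913 -0.1469  0.1301] F [-1.2479 -1.305   2.9743] M [-0.2467  0.5004  0.0662] 0.6989369182266215
side [331. 201.] [348.9 198.2] [341 191  14  15 112]
side [331. 201.] [330. 201.] [323 196  16  10  81]
side [331. 201.] [326.7 225.4] [317 217  21  17 271]
side [331. 201.] [297.7 284.2] [ 208  279  166   11 1145]
side [331. 201.] [404.2 281.7] [384 278  39   9 271]
r 0.08731118333438923 tilt 20.563336230782564
top [384. 251.] [488.9 271.3] [467 250  39  39 389]
top [384. 251.] [308.7 324.2] [302 307  12  27 176]
```

Rolling works: 20° off vertical now, r = 87.3 mm against the 87.5 expected.

Call:
send_rows([
  {"delta_pos": [0.3,0.7,0.1],"yaw": 0},
  {"delta_pos": [0.3,0.7,0.1],"yaw": 0},
  {"delta_pos": [0.3,0.7,0.1],"yaw": 0},
  {"delta_pos": [0.3,0.7,0],"yaw": 0},
  {"delta_pos": [0.3,0.7,0],"yaw": 0},
  {"delta_pos": [0,0,0],"yaw": 0},
])

```text
t: 9.62
tcp_pos: [0.5069, -0.1093, 0.1316]
tool_rot: [0.838, 0.546, 0.004, 0.004]
force: [-1.8, -0.3, 1.5]
finger_gap: 0.7
```

```bash
python3 tilt.py t8
```

```text
9.625 [ 0.5069 -0.1093  0.1316] F [-1.7618 -0.3247  1.4838] M [-0.1539  0.322   0.0157] 0.7000431796162377
side [325. 206.] [347.3 198.1] [338 191  17  17 157]
side [325. 206.] [325.8 206.1] [315 200  20  12 150]
side [325. 206.] [324.2 230.9] [315 222  20  17 270]
side [325. 206.] [297.6 284.2] [ 208  279  166   11 1144]
side [325. 206.] [404.2 281.7] [384 278  39   9 271]
r 0.09107695063270037 tilt 5.7990446657262344
top [369. 245.] [307.6 157.9] [ 303   79   11  161 1379]
top [369. 245.] [306.8 321.6] [302 307  12  27 267]
```

Call:
send_rows([
  {"delta_pos": [0.3,0.6,0],"yaw": 0},
  {"delta_pos": [0.2,0.5,0],"yaw": 0},
  {"delta_pos": [0,0.1,-0.2],"yaw": 0},
  {"delta_pos": [0,0,-0.3],"yaw": 0},
  {"delta_pos": [0,0,0],"yaw": 0},
])

```text
t: 10.35
tcp_pos: [0.5138, -0.096, 0.1309]
tool_rot: [0.839, 0.545, 0.006, 0.005]
force: [-0.0, 0.3, -5.3]
finger_gap: 0.693
```

```bash
python3 tilt.py t9
```

```text
10.35 [ 0.5138 -0.096   0.1309] F [-0.0105  0.2521 -5.3402] M [ 0.0114 -0.0291 -0.0377] 0.6929393528853649
side [323. 208.] [346.7 198.5] [338 191  17  17 168]
side [323. 208.] [323.6 208.7] [312 202  20  13 150]
side [323. 208.] [322.4 233.2] [313 225  20  17 266]
side [323. 208.] [297.6 284.2] [ 208  279  166   11 1145]
side [323. 208.] [404.2 281.7] [384 278  39   9 272]
side [323. 208.] [323.6 315.9] [321 310   6  13  71]
r 0.09209379639708941 tilt 3.231152238161651
top [364. 242.] [307.6 159.6] [ 303   79   12  166 1410]
top [364. 242.] [306.9 322.3] [302 309  12  25 254]
```

The arm now carries its full weight and it is nearly vertical. I'll lower until it touches.

Call:
send_rows([
  {"delta_pos": [0,0,-0.3],"yaw": 0},
  {"delta_pos": [0,0,-0.2],"yaw": 0},
  {"delta_pos": [0,0,0],"yaw": 0},
])

```text
t: 10.82
tcp_pos: [0.5152, -0.0947, 0.1304]
tool_rot: [0.839, 0.544, 0.008, 0.005]
force: [-0.3, -1.3, -3.8]
finger_gap: 0.697
```

```bash
python3 tilt.py t10|grep -v top
```

```text
10.825 [ 0.5152 -0.0947  0.1304] F [-0.2605 -1.2593 -3.8459] M [-0.1872  0.1487  0.0117] 0.6969749148434782
side [322. 208.] [346.5 198.7] [337 191  18  17 170]
side [322. 208.] [323.1 209.3] [312 203  20  12 144]
side [322. 208.] [322.1 233.6] [313 225  20  17 256]
side [322. 208.] [297.7 284.2] [ 208  279  166   11 1147]
side [322. 208.] [404.2 281.7] [384 278  39   9 271]
side [322. 208.] [323.6 315.9] [321 310   6  13  71]
r 0.09275190019341022 tilt 2.269280524966684
```

Call:
send_rows([
  {"delta_pos": [0,0,-0.4],"yaw": 0},
  {"delta_pos": [0,0,-0.4],"yaw": 0},
  {"delta_pos": [0,0,0],"yaw": 0},
])

```text
t: 11.3
tcp_pos: [0.5179, -0.0928, 0.1299]
tool_rot: [0.84, 0.543, 0.012, 0.005]
force: [-0.3, 0.7, -5.5]
finger_gap: 0.694
```

```bash
python3 tilt.py t11|grep -v top
```

```text
11.3 [ 0.5179 -0.0928  0.1299] F [-0.3008  0.6597 -5.4906] M [0.0621 0.0473 0.0171] 0.6940224110077752
side [321. 209.] [346.  198.9] [336 190  19  19 183]
side [321. 209.] [321.9 209.7] [311 203  20  12 141]
side [321. 209.] [321.4 233.8] [312 225  20  17 268]
side [321. 209.] [297.6 284.2] [ 208  279  166   11 1145]
side [321. 209.] [323.6 316. ] [321 310   6  13  70]
r 0.0929742515914639 tilt 0.5612080895257504
```

Call:
send_rows([
  {"delta_pos": [0,0,-0.7],"yaw": 0},
])

```text
t: 11.52
tcp_pos: [0.5215, -0.0923, 0.1277]
tool_rot: [0.841, 0.541, 0.015, 0.007]
force: [-5.9, 11.7, 56.6]
finger_gap: 0.698
```

Call:
send_rows([
  {"delta_pos": [0,0,0],"yaw": 0},
])

```text
t: 11.65
tcp_pos: [0.5218, -0.0919, 0.1286]
tool_rot: [0.841, 0.541, 0.016, 0.007]
force: [-0.2, 0.2, -5.5]
finger_gap: 0.698
```

Call:
send_rows([
  {"delta_pos": [0,0,0],"yaw": 0},
])

```text
t: 11.78
tcp_pos: [0.5223, -0.0921, 0.1282]
tool_rot: [0.841, 0.541, 0.016, 0.007]
force: [1.4, 1.1, -1.3]
finger_gap: 0.698
```

The push gave 57 N, so the light is firmly on the table. Release.

Call:
send_rows([
  {"delta_pos": [0,0,0],"yaw": 0},
  {"delta_pos": [0,0,0],"yaw": 0},
  {"delta_pos": [0,0,0],"yaw": 0},
  {"delta_pos": [0,0,0],"yaw": 0},
], grip=-1)

```text
t: 12.28
tcp_pos: [0.5225, -0.0931, 0.1262]
tool_rot: [0.841, 0.541, 0.016, 0.007]
force: [0.4, 0.7, 0.1]
finger_gap: 1.001
```

Call:
send_rows([
  {"delta_pos": [0,0,2],"yaw": 0},
  {"delta_pos": [0,0,3],"yaw": 0},
  {"delta_pos": [-1,-2,2],"yaw": 0},
  {"delta_pos": [-1,-3,2],"yaw": 0},
  {"delta_pos": [-1,-2,2],"yaw": 0},
  {"delta_pos": [0,0,0],"yaw": 0},
  {"delta_pos": [0,0,0],"yaw": 0},
])

```text
t: 13.15
tcp_pos: [0.4908, -0.164, 0.2382]
tool_rot: [0.841, 0.541, 0.015, 0.006]
force: [0.0, -0.5, 0.0]
finger_gap: 0.995
```

```bash
python3 tilt.py t12; python3 snap.py w12; python3 - <<'E'
from h import *
w=cv2.imread('pics/w12.png');im=cv2.imread('pics/t12_side.png')[150:310,230:430]
o=np.zeros((480,800,3),np.uint8);o[:360,:480]=cv2.resize(w,(480,360));o[:256,480:]=cv2.resize(im,None,fx=1.6,fy=1.6);cv2.imwrite('pics/c12.png',o)
E
```

```text
13.15 [ 0.4908 -0.164   0.2382] F [ 0.0228 -0.5318  0.029 ] M [-0.0544  0.0102 -0.0732] 0.9950190226641981
side [331. 159.] [340.7 198.9] [322 189  33  21 320]
side [331. 159.] [318.8 212.4] [308 207  21  11 148]
side [331. 159.] [319.8 235.8] [310 227  20  17 256]
r 0.18048374324442706 tilt -25.935779838127118
r 0.16073480621140102 tilt 31.274193177752014
top [395. 243.] [307.5 184.2] [ 302   78   13  209 1860]
top [395. 243.] [354.2 236.9] [350 228  13  20  75]
top [395. 243.] [489.  271.2] [467 250  40  39 410]
13.25 [ 0.4909 -0.1638  0.238 ] [-0.5507  0.3638  1.7113  0.0247  1.043  -0.137 ] qd [ 0.0054  0.0041  0.0002  0.0019  0.0029 -0.0022] F [-0.3735  0.1032 -0.1003] 1.0017518147142983
```

View pics/c12.png

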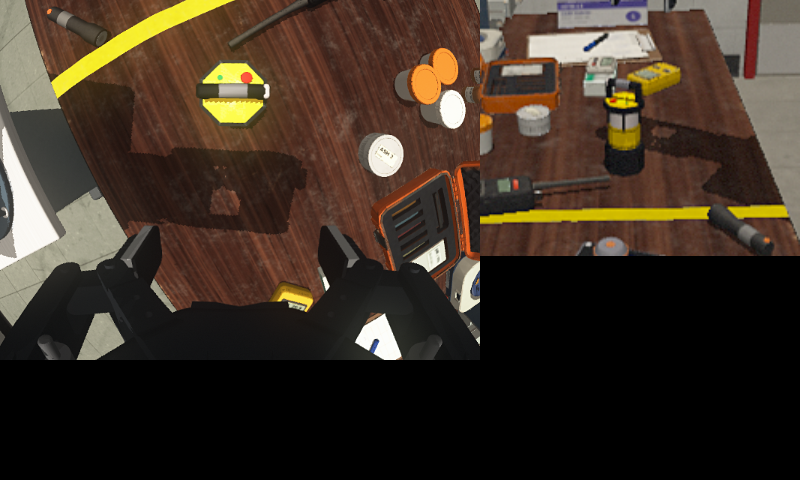

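The light stands free and upright; in the wrist picture the bar is at full-scale x 263–359, y ≈ 121, with the white tip to the right. Next I'll measure the handle for the second grasp.

```bash
python3 - <<'E'
from h import *
import json
s=json.load(open('w12.json'));im=cv2.imread('pics/w12.png');hsv=cv2.cvtColor(im,cv2.COLOR_BGR2HSV)
Y=cv2.inRange(hsv,(20,110,50),(36,255,255))
roi=(slice(75,175),slice(255,370))
m=np.zeros_like(Y);m[roi]=Y[roi]
n,l,st,c=cv2.connectedComponentsWithStats(m);print([(st[i].tolist(),c[i].round(1)) for i in range(1,n) if st[i,4]>50])
mid=[]
for x in range(285,340,3):
    col=Y[85:160,x];ys=np.where(col)[0]+85
    gaps=np.diff(ys);k=np.argmax(gaps)
    if gaps[k]>10: mid.append((x+.5,(ys[k]+ys[k+1]+1)/2,gaps[k]))
mid=np.array(mid);print(mid.T.round(1))
P=onplane('wrist',mid[:,:2],.151,s);q=np.polyfit(P[:,0],P[:,1],1);print('bar yaw',np.degrees(np.arctan(q[0])))
W=cv2.inRange(hsv,(0,0,170),(180,60,255));w=np.argwhere(W[105:135,345:370]);print('white px',w.mean(0)+[105,345])
g=cv2.cvtColor(im,cv2.COLOR_BGR2GRAY)[116,255:370];print(g)
allY=cv2.findNonZero(m);h=cv2.convexHull(allY);M=cv2.moments(h);cc=[M['m10']/M['m00'],M['m01']/M['m00']]
print('cap c',cc,onplane('wrist',[cc],.123,s))
E
```

```text
[([266, 84, 86, 33, 1495], array([308.7,  99. ])), ([262, 121, 94, 43, 2373], array([311. , 142.8])), ([307, 145, 48, 27, 256], array([334.8, 162.2]))]
[[285.5 288.5 291.5 294.5 297.5 300.5 303.5 306.5 309.5 312.5 315.5 318.5
  321.5 324.5 327.5 330.5 333.5]
 [120.  120.  121.  121.  121.  121.  121.  121.  121.  120.  119.  121.
  120.  121.  113.5 120.5 103.5]
 [ 13.   11.   19.   21.   21.   21.   21.   21.   21.   21.   25.   21.
   23.   21.   36.   18.   14. ]]
bar yaw -14.321260236969525
white px [120.7679 355.2946]
[ 93  92  87  86  86  85  51  43  49  53  57  60  61  63  63  63  63  66
  65  65  66  66  66  66  67  67  68  67  69  68  69  69  69  70  68  65
 107 169 193 191 191 191 191 191 190 190 190 190 190 189 189 189 188 189
 188 188 188 188 188 188 187 187 186 187 186 186 187 185 185 186 185 185
 184 187 172 116  65  67  68  68  67  67  67  66  66  65  64  64  63  63
  63  63  63  63  61  58  65 163 247 253 252 246 239 230 154  46  73  72
  73  73  77  81  83  79  73]
cap c [312.40520180794545, 126.85150529960616] [[ 0.5239 -0.0901  0.123 ]]
```

```bash
python3 - <<'E'
from h import *
import json
s=json.load(open('w12.json'))
A,B,C=onplane('wrist',[[261,121],[360,120.9],[310.7,121]],.155,s)
d=B-A;print(np.linalg.norm(d),'yaw',np.degrees(np.arctan2(d[1],d[0])),'centre',C,(A+B)/2)
m=R.from_quat(s['tool_rot']).as_matrix();print('psi',np.degrees(np.arctan2(m[1,1],m[0,1])),'toolz',m[:,2],s['tcp_pos'])
# stand-alone check of height: barrel top view
E
```

```text
0.05978939457064337 yaw -24.508914977889606 centre [ 0.5235 -0.0877  0.155 ] [ 0.5236 -0.0873  0.155 ]
psi -24.414898951122368 toolz [ 0.0312  0.0058 -0.9995] [0.4908862958560932, -0.16377367606417964, 0.23799346973777633]
```

Handle centre is (0.5237, −0.088), yaw −24.5°, bar length 59.8 mm against 60 given. I'll turn 90° and come over it, jaws along own y.

Call:
send_rows([
  {"delta_pos": [0.3,0.7,0],"yaw": -0.157},
  {"delta_pos": [0.3,0.7,0],"yaw": -0.157},
  {"delta_pos": [0.3,0.7,0],"yaw": -0.157},
  {"delta_pos": [0.3,0.7,0],"yaw": -0.157},
  {"delta_pos": [0.3,0.8,0],"yaw": -0.157},
  {"delta_pos": [0.3,0.8,0],"yaw": -0.157},
  {"delta_pos": [0.3,0.8,0],"yaw": -0.157},
  {"delta_pos": [0.4,0.8,0],"yaw": -0.157},
  {"delta_pos": [0.4,0.8,0],"yaw": -0.157},
  {"delta_pos": [0.4,0.8,0],"yaw": -0.157},
])

```text
t: 14.55
tcp_pos: [0.5227, -0.0768, 0.2296]
tool_rot: [0.973, -0.232, 0.002, 0.008]
force: [-0.3, -0.3, 0.6]
finger_gap: 1.0
```

Call:
send_rows([
  {"delta_pos": [0,0,0],"yaw": 0},
  {"delta_pos": [0,0,0],"yaw": 0},
])

```text
t: 14.8
tcp_pos: [0.5223, -0.0752, 0.2284]
tool_rot: [0.974, -0.228, 0.001, 0.008]
force: [0.1, 0.8, -0.6]
finger_gap: 1.003
```

```bash
cat > st.py <<'E'
from h import *
s=manip.sense();m=R.from_quat(s['tool_rot']).as_matrix()
print(s['t'],s['tcp_pos'],'psi',np.degrees(np.arctan2(m[1,1],m[0,1])),'tz',m[:,2],'q6',s['q'][5],'F',s['force'],s['finger_gap'])
E
python3 st.py
```

```text
14.8 [ 0.5223 -0.0752  0.2284] psi -116.41460571032162 tz [-0.0027 -0.0165 -0.9999] q6 1.6954650028910805 F [ 0.0894  0.7521 -0.6019] 1.0029490105179648
```

Call:
send_rows([
  {"delta_pos": [0.2,-1.2,0],"yaw": 0.03},
  {"delta_pos": [0,0,0],"yaw": 0},
  {"delta_pos": [0,0,-3],"yaw": 0},
  {"delta_pos": [0,0,-3],"yaw": 0},
  {"delta_pos": [0,0,-1.5],"yaw": 0},
  {"delta_pos": [0,0,0],"yaw": 0},
  {"delta_pos": [0,0,0],"yaw": 0},
])

```text
t: 15.68
tcp_pos: [0.5237, -0.087, 0.152]
tool_rot: [0.977, -0.212, 0.001, 0.008]
force: [-0.6, 0.4, -0.7]
finger_gap: 1.002
```

```bash
python3 st.py
```

```text
15.675 [ 0.5237 -0.087   0.152 ] psi -114.42775657086989 tz [-0.0014 -0.0159 -0.9999] q6 1.6433746801196867 F [-0.6128  0.4064 -0.685 ] 1.0019330415424688
```

Aligned. I'll go down another 18 mm and close at a firmer force.

Call:
send_rows([
  {"delta_pos": [0,0,-1.3],"yaw": 0},
  {"delta_pos": [0,0,-0.6],"yaw": 0},
  {"delta_pos": [0,0,0],"yaw": 0},
])

```text
t: 16.05
tcp_pos: [0.5246, -0.0872, 0.1332]
tool_rot: [0.977, -0.211, 0.002, 0.008]
force: [0.0, -0.9, 0.2]
finger_gap: 1.006
```

```bash
python3 st.py
```

```text
16.05 [ 0.5246 -0.0872  0.1332] psi -114.42192306270144 tz [ 0.0013 -0.0169 -0.9999] q6 1.6446230574570304 F [ 0.0205 -0.8968  0.1828] 1.0060012012524837
```

Call:
send_rows([
  {"delta_pos": [0,0,0],"yaw": 0},
  {"delta_pos": [0,0,0],"yaw": 0},
  {"delta_pos": [0,0,0],"yaw": 0},
  {"delta_pos": [0,0,0],"yaw": 0},
  {"delta_pos": [0,0,0],"yaw": 0},
  {"delta_pos": [0,0,0],"yaw": 0},
  {"delta_pos": [0,0,0],"yaw": 0},
  {"delta_pos": [0,0,0],"yaw": 0},
], grip=1, force=50)

```text
t: 17.05
tcp_pos: [0.5251, -0.0876, 0.1339]
tool_rot: [0.977, -0.211, 0.003, 0.008]
force: [-0.1, -0.9, 0.1]
finger_gap: 0.127
```

```bash
python3 st.py
```

```text
17.05 [ 0.5251 -0.0876  0.1339] psi -114.42161332617309 tz [ 0.0029 -0.0176 -0.9998] q6 1.6444538774265913 F [-0.0857 -0.9465  0.1204] 0.1272812394154281
```

Gripped (gap 10.8 mm on the 12 mm bar). Lift.

Call:
send_rows([
  {"delta_pos": [0,0,1],"yaw": 0},
  {"delta_pos": [0,0,1.5],"yaw": 0},
  {"delta_pos": [0,0,1.5],"yaw": 0},
  {"delta_pos": [0,0,1.5],"yaw": 0},
  {"delta_pos": [0,0,1.5],"yaw": 0},
  {"delta_pos": [0,0,1.5],"yaw": 0},
  {"delta_pos": [0,0,1.5],"yaw": 0},
  {"delta_pos": [0,0,1],"yaw": 0},
  {"delta_pos": [0,0,0],"yaw": 0},
])

```text
t: 18.18
tcp_pos: [0.5205, -0.0853, 0.2499]
tool_rot: [0.977, -0.211, -0.0, 0.008]
force: [0.2, -0.2, -4.7]
finger_gap: 0.126
```

```bash
python3 st.py
```

```text
18.175 [ 0.5205 -0.0853  0.2499] psi -114.39521296333432 tz [-0.0037 -0.0146 -0.9999] q6 1.6381011887539487 F [ 0.1522 -0.2081 -4.6796] 0.12646245321002722
```

Call:
send_rows([
  {"delta_pos": [0.1,1.5,0],"yaw": 0.16},
  {"delta_pos": [0.1,1.5,0],"yaw": 0.16},
  {"delta_pos": [0.1,1.5,0],"yaw": 0.16},
  {"delta_pos": [0.1,1.5,0],"yaw": 0.16},
  {"delta_pos": [0.1,1.5,0],"yaw": 0.16},
  {"delta_pos": [0.1,1.5,0],"yaw": 0.16},
  {"delta_pos": [0.1,1.5,0],"yaw": 0.16},
  {"delta_pos": [0.1,1.5,0],"yaw": 0.16},
  {"delta_pos": [0.1,1.5,0],"yaw": 0.16},
  {"delta_pos": [0.1,1.5,0],"yaw": 0.16},
])

```text
t: 19.42
tcp_pos: [0.5242, 0.0694, 0.2429]
tool_rot: [0.818, 0.575, -0.003, 0.004]
force: [-0.1, -0.1, -4.6]
finger_gap: 0.132
```

Call:
send_rows([
  {"delta_pos": [0.1,1.5,0],"yaw": 0.16},
  {"delta_pos": [0.1,1.5,0],"yaw": 0.16},
  {"delta_pos": [0.1,1.5,0],"yaw": 0.16},
  {"delta_pos": [0.1,1.5,0],"yaw": 0.16},
  {"delta_pos": [0.1,1.5,0],"yaw": 0.16},
  {"delta_pos": [0.1,1.5,0],"yaw": 0.16},
  {"delta_pos": [0.1,1.5,0],"yaw": 0.16},
  {"delta_pos": [0.1,1,0],"yaw": 0.16},
  {"delta_pos": [0.1,1,0],"yaw": 0.1},
  {"delta_pos": [0,0,0],"yaw": 0},
])

```text
t: 20.68
tcp_pos: [0.5259, 0.1991, 0.2341]
tool_rot: [0.242, 0.97, -0.007, -0.002]
force: [-0.5, -0.3, -5.9]
finger_gap: 0.127
```

```bash
python3 st.py
```

```text
20.675 [0.5259 0.1991 0.2341] psi 61.98901232349243 tz [-0.0069 -0.0131 -0.9999] q6 -0.9066772764878553 F [-0.5124 -0.3333 -5.8847] 0.12680117385289916
```

Call:
send_rows([
  {"delta_pos": [1,0.7,-0.5],"yaw": 0.07},
  {"delta_pos": [1,0.7,-0.5],"yaw": 0.07},
  {"delta_pos": [0,0,0],"yaw": 0},
  {"delta_pos": [0,0,0],"yaw": 0},
])

```text
t: 21.18
tcp_pos: [0.544, 0.2111, 0.2219]
tool_rot: [0.176, 0.984, -0.009, -0.004]
force: [0.6, 0.1, -5.6]
finger_gap: 0.128
```

```bash
python3 st.py; cat > ax.py <<'E'
# barrel + lamp midpoints in top and side views -> axis points by triangulation
from h import *
import sys
n=sys.argv[1];s=manip.sense();H=np.array(s['tcp_pos']);pts={}
for cam in('side','top'):
    im=manip.snapshot(cam);cv2.imwrite(f'pics/{n}_{cam}.png',im);hsv=cv2.cvtColor(im,cv2.COLOR_BGR2HSV)
    Y=cv2.inRange(hsv,(20,120,60),(35,255,255))
    e=proj(cam,[H+[0,0,-.0675]])[0];pts[cam]=e
    k,l,st,c=cv2.connectedComponentsWithStats(Y)
    for i in range(1,k):
        if st[i,4]>25 and np.linalg.norm(c[i]-e)<40: print(cam,'expect barrel',e.round(1),'got',c[i].round(1),st[i])
E
python3 ax.py a1
```

```text
21.175 [0.544  0.2111 0.2219] psi 69.7811613486936 tz [-0.0113 -0.017  -0.9998] q6 -1.0245103623492062 F [ 0.6292  0.0712 -5.6138] 0.12779645997565806
side expect barrel [311.  260.6] got [306.7 236.2] [293 228  29  15 241]
side expect barrel [311.  260.6] got [309.4 265.4] [296 252  28  25 448]
```

```bash
python3 snap.py w13; python3 - <<'E'
from h import *
im=cv2.imread('pics/a1_side.png')[190:370,250:380];w=cv2.imread('pics/w13.png');t=cv2.imread('pics/a1_top.png')[190:290,200:300]
o=np.zeros((600,800,3),np.uint8);c=cv2.resize(im,None,fx=3.3,fy=3.3,interpolation=cv2.INTER_CUBIC);o[:c.shape[0],:c.shape[1]]=c
o[:270,440:800]=cv2.resize(w,(360,270));o[280:600,440:760]=cv2.resize(t,(320,320),interpolation=cv2.INTER_CUBIC);cv2.imwrite('pics/c13.png',o)
s=manip.sense()
print('boss proj side',proj('side',[[.547,.214,.018],[.547,.214,.058]]),'foot exp',proj('side',[s['tcp_pos']-np.array([0,0,.1325])]))
E
```

```text
21.275 [0.5442 0.2112 0.2221] [ 0.1864  0.4888  1.5367 -0.016   1.1295 -1.0251] qd [ 0.0019 -0.0044 -0.0022  0.0027 -0.0018 -0.0065] F [ 0.3946 -0.7258 -5.2005] 0.13221336988125454
boss proj side [[311.1345 318.2111]
 [310.6549 302.3851]] foot exp [[311.5866 288.5454]]
```

View pics/c13.png

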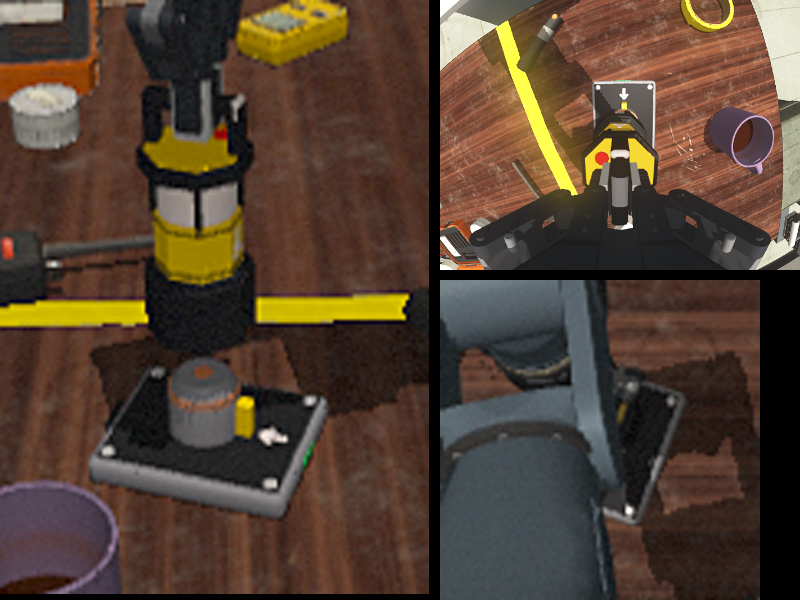

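The light looks upright over the dock, on the right side of the lug. Comparing tool tilt at grasp and now, the foot should be leaning ~5 mm toward −y, so I'll shift to TCP ≈ (0.545, 0.219) and come down to just above the boss.

Call:
send_rows([
  {"delta_pos": [0.1,0.8,0],"yaw": 0.016},
  {"delta_pos": [0,0,0],"yaw": 0},
  {"delta_pos": [0,0,-1],"yaw": 0},
  {"delta_pos": [0,0,-1],"yaw": 0},
  {"delta_pos": [0,0,0],"yaw": 0},
  {"delta_pos": [0,0,0],"yaw": 0},
])

```text
t: 22.08
tcp_pos: [0.5447, 0.2196, 0.2007]
tool_rot: [0.167, 0.986, -0.009, -0.004]
force: [-0.1, 0.3, -5.7]
finger_gap: 0.129
```

```bash
python3 st.py; python3 - <<'E'
from h import *
s=manip.sense();im=manip.snapshot('side');cv2.imwrite('pics/a2_side.png',im)
g=cv2.cvtColor(im,cv2.COLOR_BGR2GRAY)
f=s['tcp_pos']-np.array([0,0,.134]);print('foot exp',proj('side',[f,f+[0,.032,0]]),'boss',proj('side',[[.547,.214,.058],[.547,.214,.049],[.547,.2365,.018]]))
hsv=cv2.cvtColor(im,cv2.COLOR_BGR2HSV)
for r in range(262,324,4): print(r,g[r,284:340:2])
E
```

```text
22.075 [0.5447 0.2196 0.2007] psi 70.76374939493549 tz [-0.0106 -0.017  -0.9998] q6 -1.026665490400142 F [-0.0584  0.2845 -5.6731] 0.1285832606311264
foot exp [[311.6753 300.4539]
 [311.7165 310.0571]] boss [[310.6549 302.3851]
 [310.7646 306.0036]
 [311.1503 325.0847]]
262 [ 70  78  83  84  93  92  26 130 134 139 143 146 157  45 155 144 137 132
 124   8  62  59  55  58  70  68  70  71]
266 [ 55  46  64  55  62  62  69 122 132 142 145 146 156  31 155 144 139 130
 120  64  54  56  60  58  62  66  71  72]
270 [ 42  46  47  37  61  61  82  78 117 123 135 145 147  20 145 128 121 109
  52 105  60  58  58  58  67  68  65  78]
274 [ 56  51  64  56  66  62  77 104 114 127 129 128  98  88 115 127 124 124
  96 104  66  54  57  55  59  69  69  75]
278 [ 62  68  72  56  69  50  49 105 105 124 124 122 124 123 122 120 120 121
 113  92  32  61  58  53  61  72  74  73]
282 [179 180 180 181 188   2  18  80  96 127 124 126 123 123 123 123 129 138
  78  21   8  82 174 170 169 170 170 173]
286 [179 177 176 178 188   2  20  10  21  97 115 100  71  89  94 130  75  20
  33  30  22  84 174 169 170 175 174 1
[... 234 characters left out ...]
7 16 21 26 20 30 18 24 52 59
 50 29 33 26]
302 [35 31 34 36 37 53 66  4 20 11 28 24 25 23 19 27 32 22 20 27 43 58 56 54
 45 54 50 32]
306 [38 36 34 30 57 22 22 21 21 14 11 18 22 24 19 20 21 20 42 67 75 63 48 58
 54 64 72 60]
310 [ 37  25  37  53  21  20  21  22  27  78  81  85  86  97 100  92  87  83
  81  81 164  70  10  21  19  17  26  19]
314 [ 22  47  31  20  20  28  20  26  24  77  80  84  89  89  89  91  89  83
  78 127 135 100   5  20  13  18  13  11]
318 [ 90  15  21  23  18  21  14  14  21  74  80  83  88  84  89  88  87  82
  76 130 136 113  28  34  31  32  40  31]
322 [ 17  20  20  22  24  22  19  19  15  44  79  87  84  86  88  88  85  80
  62  29  90  43 106 232 204 213 194  30]
```

```bash
python3 - <<'E'
import cv2,numpy as np
a=cv2.cvtColor(cv2.imread('pics/side.png'),cv2.COLOR_BGR2GRAY);b=cv2.cvtColor(cv2.imread('pics/a2_side.png'),cv2.COLOR_BGR2GRAY)
for r in(300,302,304,308,312,316,320):print('boss',r,a[r,296:330])
for r in(282,284,286,288,290):print('skirt',r,b[r,288:300],b[r,320:332])
E
```

```text
boss 300 [ 43  41  41  48  50  51  60  53  62 114 129 137 131 134 134 136 129 132
 133 134 137 124  94  52  64  64  64  59  57  64  57  34  51  54]
boss 302 [156 201 194 140  28  48  74  93 136 132 131 131 123 138 139 138 138 138
 128 130 130 131 133 116  87  83  61  56  58  61  55  41  55  58]
boss 304 [ 34  38  50  19  42 103  84  99 133 133 132 129 132 125 122 132 121 134
 129 129 131 130 128 112  93  94 102  59  63  68  52  40  46  55]
boss 308 [ 29  32  34  20  51 104 100  92 100 104 110 117 118 122 125 126 129 126
 122 121 116 110 108 102 105 111  82  23  30  31  33  28  32  35]
boss 312 [ 35  32  37  32  39  62  80  86  86 103  95 114 104 109 109 110 108 109
 113 105 109  87  88  92  84 107 184 181 187 195 172  37  29  34]
boss 316 [ 35  38  39  36  25  43  69  74  73  73  90  77 101  97  94  98  99 101
  96  98  94  93  93  85  85 107 131 128 129 132 101  44  30  35]
boss 320 [ 34  35  32  37  30  41  69  78  84  84  90  85  91  90  92  89  95  94
  93  93  91  89  87  81  82 109 135 132 133 133  95  33  64 114]
skirt 282 [180 180 181 183 188 191   2   6  18  28  80  60] [ 78  72  21  22   8   7  82 191 174 170 170 168]
skirt 284 [172 173 172 176 181 190   3  17  22  23  18  53] [ 81  32  31  18  35  11  82 189 172 171 169 171]
skirt 286 [176 178 178 182 188 194   2   8  20  22  10  15] [ 33  28  30  32  22   0  84 192 174 170 169 171]
skirt 288 [141 141 136  44  50  55   6  16  17  14  26  31] [25 39 36 22 14  5 17 45 59 47 41 36]
skirt 290 [57 57 62 65 60 58 18 15 16 20 21 17] [28 26 24 21 20 26 20 23 32 21 28 24]
```

Side view edges: the boss centre is 1 px (~2 mm) to the right of the skirt, so I'll shift −1.5 mm in x and then descend.

Call:
send_rows([
  {"delta_pos": [-0.15,0,0],"yaw": 0},
  {"delta_pos": [0,0,-0.6],"yaw": 0},
  {"delta_pos": [0,0,-0.6],"yaw": 0},
  {"delta_pos": [0,0,0],"yaw": 0},
])

```text
t: 22.62
tcp_pos: [0.5433, 0.2196, 0.1883]
tool_rot: [0.167, 0.986, -0.009, -0.003]
force: [0.2, -0.7, -4.6]
finger_gap: 0.13
```

```bash
python3 st.py
```

```text
22.625 [0.5433 0.2196 0.1883] psi 70.75191153117635 tz [-0.01   -0.0168 -0.9998] q6 -1.0255032931007935 F [ 0.2416 -0.6705 -4.6349] 0.1303630625702658
```

Call:
send_rows([
  {"delta_pos": [0,0,-0.5],"yaw": 0},
  {"delta_pos": [0,0,0],"yaw": 0},
])

```text
t: 22.88
tcp_pos: [0.5433, 0.2196, 0.1829]
tool_rot: [0.167, 0.986, -0.009, -0.004]
force: [-0.2, 0.2, -5.3]
finger_gap: 0.125
```

Call:
send_rows([
  {"delta_pos": [0,0,-0.5],"yaw": 0},
  {"delta_pos": [0,0,0],"yaw": 0},
])

```text
t: 23.12
tcp_pos: [0.5434, 0.2196, 0.1776]
tool_rot: [0.167, 0.986, -0.009, -0.004]
force: [0.7, -0.0, -5.0]
finger_gap: 0.133
```

```bash
python3 st.py
```

```text
23.125 [0.5434 0.2196 0.1776] psi 70.75452310829864 tz [-0.01   -0.0169 -0.9998] q6 -1.0250721846482806 F [ 0.7475 -0.0358 -4.957 ] 0.13256292191656943
```

Call:
send_rows([
  {"delta_pos": [0,0,-0.4],"yaw": 0},
  {"delta_pos": [0,0,0],"yaw": 0},
])

```text
t: 23.38
tcp_pos: [0.5435, 0.2196, 0.1734]
tool_rot: [0.167, 0.986, -0.009, -0.003]
force: [-0.4, -0.9, -4.5]
finger_gap: 0.133
```

Call:
send_rows([
  {"delta_pos": [0,0,-0.4],"yaw": 0},
  {"delta_pos": [0,0,0],"yaw": 0},
])

```text
t: 23.62
tcp_pos: [0.5435, 0.2196, 0.1692]
tool_rot: [0.167, 0.986, -0.009, -0.003]
force: [0.1, -0.5, -5.9]
finger_gap: 0.128
```

The foot is at ~35 mm, below the lug top (42 mm), and still free, so the notch is on the lug. Continuing down.

Call:
send_rows([
  {"delta_pos": [0,0,-0.4],"yaw": 0},
  {"delta_pos": [0,0,-0.4],"yaw": 0},
  {"delta_pos": [0,0,0],"yaw": 0},
])

```text
t: 24.0
tcp_pos: [0.5436, 0.2195, 0.1606]
tool_rot: [0.167, 0.986, -0.009, -0.003]
force: [-1.1, -0.1, -5.0]
finger_gap: 0.131
```

Call:
send_rows([
  {"delta_pos": [0,0,-0.4],"yaw": 0},
  {"delta_pos": [0,0,0],"yaw": 0},
])

```text
t: 24.25
tcp_pos: [0.5435, 0.2195, 0.1563]
tool_rot: [0.167, 0.986, -0.009, -0.003]
force: [-0.3, 0.6, -5.6]
finger_gap: 0.131
```

```bash
python3 st.py
```

```text
24.25 [0.5435 0.2195 0.1563] psi 70.76135815448319 tz [-0.0097 -0.0171 -0.9998] q6 -1.0241287856523724 F [-0.3102  0.5893 -5.5738] 0.13147791413399862
```

Call:
send_rows([
  {"delta_pos": [0,0,-0.25],"yaw": 0},
  {"delta_pos": [0,0,0],"yaw": 0},
])

```text
t: 24.5
tcp_pos: [0.5436, 0.2195, 0.1536]
tool_rot: [0.167, 0.986, -0.009, -0.003]
force: [0.1, -0.5, -4.9]
finger_gap: 0.125
```

Call:
send_rows([
  {"delta_pos": [0,0,-0.25],"yaw": 0},
  {"delta_pos": [0,0,0],"yaw": 0},
])

```text
t: 24.75
tcp_pos: [0.5444, 0.2192, 0.1525]
tool_rot: [0.167, 0.986, -0.009, -0.002]
force: [-0.7, -0.9, -6.5]
finger_gap: 0.128
```

It stopped at TCP z 0.1525, with 0.152 predicted for seated. Release.

Call:
send_rows([
  {"delta_pos": [0,0,0],"yaw": 0},
  {"delta_pos": [0,0,0],"yaw": 0},
  {"delta_pos": [0,0,0],"yaw": 0},
  {"delta_pos": [0,0,0],"yaw": 0},
  {"delta_pos": [0,0,0],"yaw": 0},
], grip=-1)

```text
t: 25.38
tcp_pos: [0.547, 0.2201, 0.1547]
tool_rot: [0.167, 0.986, -0.008, 0.001]
force: [-0.1, -1.1, -0.9]
finger_gap: 1.003
```

Call:
send_rows([
  {"delta_pos": [0,0,2],"yaw": 0},
  {"delta_pos": [0,0,3],"yaw": 0},
  {"delta_pos": [0,0,3],"yaw": 0},
  {"delta_pos": [2.5,-1,2],"yaw": 0},
  {"delta_pos": [2.5,-1,0],"yaw": 0},
  {"delta_pos": [2,-1,0],"yaw": 0},
  {"delta_pos": [0,0,0],"yaw": 0},
  {"delta_pos": [0,0,0],"yaw": 0},
])

```text
t: 26.38
tcp_pos: [0.6162, 0.1898, 0.2575]
tool_rot: [0.167, 0.986, -0.008, -0.001]
force: [0.5, -0.1, 0.4]
finger_gap: 0.998
```

```bash
python3 st.py; python3 snap.py w20; python3 - <<'E'
from h import *
im0=manip.snapshot('side');cv2.imwrite('pics/a3_side.png',im0);im=im0[220:360,250:380];w=cv2.imread('pics/w20.png')
o=np.zeros((560,800,3),np.uint8);o[:420,:390]=cv2.resize(im,None,fx=3,fy=3,interpolation=cv2.INTER_CUBIC);o[:300,400:800]=cv2.resize(w,(400,300));cv2.imwrite('pics/c20.png',o)
for z in(.018,.062,.102,.176):print(z,proj('side',[[.545,.214,z]]),proj('side',[[.545,.214+.031,z]]))
E
```

```text
26.375 [0.6162 0.1898 0.2575] psi 70.82593320197893 tz [-0.0038 -0.0157 -0.9999] q6 -1.098691579704021 F [ 0.534  -0.0726  0.425 ] 0.9980010728332167
26.375 [0.6162 0.1898 0.2575] [ 0.1328  0.5322  1.3441 -0.0157  1.2711 -1.0987] qd [-0.0052  0.0041 -0.0043 -0.004  -0.0043  0.0016] F [ 0.534  -0.0726  0.425 ] 0.9980010728332167
0.018 [[312.0994 318.1895]] [[312.151  327.7394]]
0.062 [[311.593  300.7438]] [[311.6298 309.9692]]
0.102 [[311.1119 284.1691]] [[311.134  293.0625]]
0.176 [[310.1651 251.5519]] [[310.1562 259.7249]]
```

View pics/c20.png

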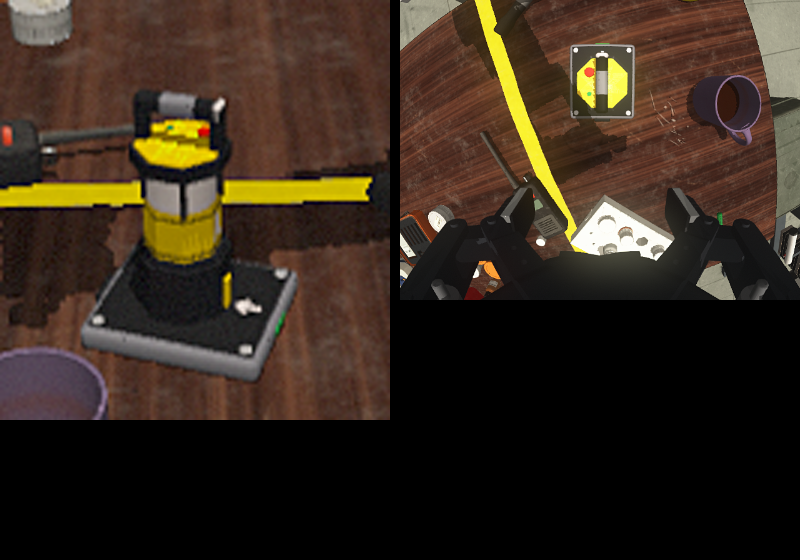

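Seated: the yellow lug shows in the notch at (226,290) and the skirt meets the plate. Now a quick numeric check of height and lean.

```bash
python3 - <<'E'
from h import *
import json
s=json.load(open('w20.json'));im=cv2.imread('pics/w20.png');hsv=cv2.cvtColor(im,cv2.COLOR_BGR2HSV)
Y=cv2.inRange(hsv,(20,110,50),(36,255,255));m=np.zeros_like(Y);m[80:185,275:370]=Y[80:185,275:370]
h=cv2.convexHull(cv2.findNonZero(m));M=cv2.moments(h);cc=[M['m10']/M['m00'],M['m01']/M['m00']]
print('cap px',cc,'axis at z .141',onplane('wrist',[cc],.141,s),'size',cv2.boundingRect(h))
b=cv2.cvtColor(cv2.imread('pics/a3_side.png'),cv2.COLOR_BGR2HSV)
Ys=cv2.inRange(b,(20,120,60),(35,255,255));ys=np.argwhere(Ys[270:315,296:326]);r=ys[:,0]+270
print('barrel rows x-mid',[(q,(np.where(Ys[q,296:326])[0][[0,-1]]+296).tolist()) for q in range(290,308,3)])
print('barrel bottom centre col',[q for q in range(285,315) if Ys[q,310]])
for z0 in(.018,.020,.042):print(z0,proj('side',[[.5455,.214+.024,z0+.044],[.5455,.214+.024,z0+.084]])[:,1])
E
```

```text
cap px [318.9041258299083, 137.65739277057645] axis at z .141 [[0.5504 0.2106 0.141 ]] size (276, 93, 89, 92)
barrel rows x-mid [(290, [298, 323]), (293, [298, 323]), (296, [298, 321]), (299, [298, 323]), (302, [299, 321]), (305, [301, 320])]
barrel bottom centre col [293, 294, 295, 296, 297, 298, 299, 300, 301, 302, 303, 304, 305, 306, 307]
0.018 [307.841  291.0101]
0.02 [307.0167 290.1491]
0.042 [297.8306 280.5513]
```

```bash
python3 -c "
from station import manip
print(manip.sign_off())"
```

```text
the job is handed in; nothing more can be done
None
```

The area light is on its charging dock, seated and upright. The gripper is open, about 10 cm back and touching nothing. I handed the job in at about 26.5 s of the 61 s allowed.

- **Standing it up:** I gripped the handle bar's ends, raised that end and rolled the light upright over its foot edge. After I let go it stood free, which a picture confirmed.
- **Docking:** I took the bar again across its thickness, turned the light about 185° and lowered it. The notch passed the lug with no contact force, and the light stopped at tool height 0.1525 m against 0.152 m predicted for seated.

**Last checks:**
- **Height:** the bottom of the yellow barrel is at image row 308, against 307.8 expected if flush and 297.8 if riding on the lug.
- **Notch:** the lug is visible inside it.
- **Other things:** nothing else was knocked over in the last picture. I did not measure their positions again.

**What disagreed:**
- **Lean:** the raw cap centre was about 5 mm off the boss position, which would mean roughly 2° of lean. About 2.6 mm of that is an offset I also saw when the light stood flat on the table; the rest is close to the 2 mm calibration error.
- **Push on the table:** while setting the light down the first time, the wrist force peaked at about 57 N through the held light. That is under the 120 N wrist limit. The 40 N limit is for the arm or gripper body pressing on something, and this push went through the light, so I don't expect it to count.
- **Refused move:** the first move command was refused for lacking yaw values, and nothing moved.

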